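# Set the paint-tin shaker going

### The arm

A 6-joint arm with a two-finger parallel gripper is mounted at the origin on the work surface. World frame = base frame: x ahead of the robot, y to its left, z up, the work surface at z = 0. Lengths are in m, angles in rad, forces in N, time in s.
With the tool pointing down it reaches from about 0.35 to 0.975 m from the base axis. Payload 4.9 kg.
Tool frame: the origin (TCP) lies at the very end of the fingers, on their centre line; the grasp point (between the pads) lies 19 mm behind it (grasp_offset is the distance from the TCP to the grasp point, in m); x points along the fingers, y is the direction in which the jaws open and shut, and the axes are right-handed (so a half turn about x gives the same grasp; the last joint's range is limited). The gripper opens to 85 mm and grips with 20 to 120 N. Pads are 22 mm wide; open, the fingers measure 114 mm over their backs; the gripper's body (76 mm by 85 mm) begins 54 mm behind the grasp point. The pads swing forward as they close: fully open they stand 13 mm farther back than shut.
Start: joints at [-1.435, 0.053, 1.613, -0, 1.476, -0.119], TCP at [0.158, -0.605, 0.231] pointing down, gripper open.
Joint ranges: [-3.01, 3.01], [-1.01, 2.22], [0.06, 2.58], [-1.02, 4.17], [0.09, 2.62], [-3.14, 3.14]. Speed limits (rad/s): [2.57, 2.57, 3.14, 3.14, 3.14, 3.14].

### API

Orientations are given as a rotation vector (axis times angle).
In Python, from station import get_obs, get_image, camera_model, finish_job, grasp_offset gives the robot as it stands.
- The arm moves only by the shell command python3 -m crank 'ROWS' [OPENING] [FORCE]. ROWS is JSON, a list that holds one entry, the list of rows, each a list of 4 numbers: the shift along the world's x, y, z in m, then the turn about the world's z in degrees. In form: [[[dx, dy, dz, turn], ...]]. A call has 1 to 5 rows; each row is the pose to reach, as a shift and turn from the pose commanded when the call began; what a row does not reach only later rows make up. A row lasts 1/12 s, in which the tool goes at most 41.7 mm and 7.16 degrees, less where a joint would pass 70% of its speed; a pose out of reach is approached as far as the arm can. A call with a gripper value outside its range is refused whole. OPENING is the opening, from 0 (shut) to 1 (fully open), set as the call begins (- or left out, the last holds). The fingers move at their own pace and stop on an object; FORCE is the grip in N (left out, the last holds). Time passes only in rows, so rows that repeat a pose let the fingers close. It gives the time, the measured TCP pose, the force and the opening at its end, in the units of the state.
- get_obs(): the state, without advancing time (a new reading comes with each control period).
- get_image(name): name is "side" or "top"; returns (picture, depth): 384x512x3 uint8, red, green, blue; 384x512 float32, m along the optical axis (not along the pixel's ray), 0 where there is no reading.
- camera_model(name): a dict with "fx", "fy", "cx", "cy" (pixels), "xyz" and "attitude" of the camera in the world. Camera axes: x right, y down, z forward; pixel columns grow to the right and rows downward; lengths in m; the calibration is good to about 2 mm. A picture is of the moment at which its call begins. camera_model takes no time and is no camera call.
- finish_job(): hands the job in, once; it reports no verdict.
The state is a dict: "t": time; "q": joint angles; "dq": joint speeds; "effort": joint torques, N m; "tool_pos": TCP position; "tool_rot": TCP orientation; "contact_force": force on the tool from outside, world axes, zero at the start; "wrist_torque": the same for the moment, N m; "opening": finger opening in m.
Only numpy, scipy, OpenCV 4.12 (cv2) and the standard library are available. Lean on these libraries where they do the work, as an engineer would, in place of code of your own. Each camera call takes 0.05 s, during which the arm holds its last target.

### The job

A sample tin of paint already stands in the bench shaker: set the machine going on it. Switch it on by pressing the white-dotted end of its black rocker fully over, push the open lid down by its orange pad until it is fully shut, press the three-dot key (longest mixing time) fully down so that it stays in, and last press the green start button all the way in, let it spring back and draw clear. All of this is pushing: pick up nothing, do not throw the lid right back or press the red stop button or the other two time keys, and leave the tin and everything standing around where it is.

Things in the scene. Friction and masses are not known exactly. Their poses are not given: they have to be found in the camera images.
- mixer: bench shaker, fixed pale-grey machine, 280 deep (its x) x 390 wide (its y) x 140 mm high to its flat deck; origin at the centre of its underside, x from its front (robot side) to its rear, y to its left, z up. Left: well with the tin under a hinged lid. Right (y -195 to -35 mm): control deck, with a display at x 105, y -158 (45 x 42, 7 mm high). Turned by up to 0.2 rad.
- lid (a joint): lid angle, rad: 0 fully shut on its stop, grows as it opens (starts 0.4 to 0.75; not to be raised past 0.85). Dark frame, clear window, 225 wide (mixer y -35 to 190 mm), 22 thick, top 23 mm above the deck when shut, hinged along its rear edge, front edge 265 mm ahead of it, under 350 mm above the bench at first. Stiff hinge: the lid stays at any angle; 2 to 5 N at the pad moves it.
- lid_hinge (a point): point on the lid's hinge axis, midway along it, at (125, 77.5, 143) mm in the mixer's frame; the axis runs along the mixer's y
- lid_pad (a point): centre of the top face of the orange push pad (36 x 80 mm) near the lid's front edge; moves with the lid, in the lid 240 mm ahead of the hinge and 24 mm above the hinge line; when shut at (-115, 77.5, 167) mm in the mixer's frame. The lid's front edge is 25 mm further forward.
- power (a joint): power rocker, rad: 0 off (start), 0.36 fully on; stays where left, takes 2 to 4 N. Black V-shaped rocker 46 (mixer x) x 30 mm, pivot along the mixer's y at (0, -150, 145) mm in its frame; its rear half, with the white dot, stands up when off and lies level, 11 mm above the deck, when on. Bezel 3 mm high.
- power_on (a point): the spot to press on the rocker's rear (white-dot) half, on its surface 14 mm behind the pivot line; goes down about 5 mm as the rocker goes over
- key_long (a joint): three-dot time key, m: 0 up (start), 0.005 fully down; it stays down once pressed, takes about 3 N. Light-grey key, 24 (mixer x) x 42 mm, three dark dots, top 12 mm above the deck when up, 7 when down; rearmost of a row of three, at x 41, y -85 mm in the mixer's frame.
- key_long_top (a point): centre of the top face of the three-dot key, moves with it
- key_medium (a joint): travel in m of the two-dot key, same build, the middle of the row at x 3, y -85 mm; to be left up
- key_short (a joint): travel in m of the one-dot key, same build, the front one of the row at x -35, y -85 mm; to be left up
- start (a joint): travel of the green start button in m: 0 out, 0.006 fully in; springs back, about 1.5 N at first, 4.5 N fully in. Round, 32 mm across, top 14 mm above the deck when out, at x -95, y -150 mm in the mixer's frame; white collar 44 mm across, 4 mm high.
- start_top (a point): centre of the top face of the green button, moves with it
- stop (a joint): travel in m of the red stop button (mushroom head 34 mm across, top 17 mm above the deck, yellow collar) beside the green one at x -95, y -85 mm in the mixer's frame; same spring and 6 mm travel; to be left alone
- tin: metal sample tin, 72 mm across, 80 high, blue band, in the rubber holder in the well at (0, 75) mm of the mixer, its foot 50 mm above the bench; loose; origin at its foot
- pigment_jar: small ochre jar, 34 mm across, 45 high, standing loose on the control deck's rear, near (100, -75) mm of the mixer; origin at its foot
- spare_tin: another metal sample tin, 72 mm across, 80 high, orange band, loose on the bench; origin at its foot
- spray_can: dark spray can with orange cap, 65 mm across, 188 high, loose; origin at its foot
- paint_pot: grey open pot of grey paint, 88 mm across, 90 high, loose; origin at its foot
- tape: roll of masking tape lying flat, 100 mm across, 25 high, loose; origin at its underside
- brush: paint brush, 200 mm long, lying on the bench along its own x; origin under its middle
- scraper: spatula-like scraper, 200 mm long, lying on the bench along its own x; origin under its middle

How it is judged:
On the way, in this order (a step that is already met when the one before it is completed fails the run):
1. the power rocker is pressed fully over to on (value of joint power above 0.28 rad), for 0.1 s.
2. the lid is pushed fully shut (value of joint lid below 0.02 rad), for 0.1 s.
3. the three-dot key is pressed down (value of joint key_long above 0.0038 m), for 0.1 s.
4. the green start button is pressed in (value of joint start above 0.0045 m), for 0.05 s.
At the end, for the whole second after the job is handed in: The rocker is on (over 0.28 of 0.36 rad), the lid shut (under 0.02 rad), the three-dot key in (over 3.8 of 5 mm), start and stop buttons out and the two other time keys up (each within 1.5 mm), and the tin, jar and all bystanders within 20 mm of where they were (value of joint power above 0.28 rad and value of joint lid below 0.02 rad and value of joint key_long above 0.0038 m and value of joint each of start, stop, key_short, key_medium below 0.0015 m and distance of each of tin, pigment_jar, spare_tin, spray_can, paint_pot, tape, brush, scraper from where it was at the start of the episode below 0.02 m); the robot touches nothing.
It fails at once if start pressed before the machine is on, the lid shut and the three-dot key in (value of joint start above 0.003 m and (not (value of joint power above 0.28 rad) or not (value of joint lid below 0.03 rad) or not (value of joint key_long above 0.0038 m))).
It fails at once if the red stop button pressed (value of joint stop above 0.003 m).
It fails at once if a wrong time key pressed (value of joint any of key_short, key_medium above 0.0025 m).
It fails at once if the lid thrown right back (value of joint lid above 0.85 rad).
It fails at once if the tin in the shaker, the jar or a bystander lifted, carried or knocked away (distance of any of tin, pigment_jar, spare_tin, spray_can, paint_pot, tape, brush, scraper from where it was at the start of the episode above 0.02 m).
It also fails if it takes over 64 s, if anything falls off the work surface, if the arm or the gripper's body presses on something with over 40 N, if the wrist force passes 120 N, or if a joint passes its speed limit or range.

## Working session

There is one attempt and no reset: what is moved stays moved. The work goes in short steps, Python scripts to look and compute and a shell command to move; the robot and the scene stay as the last step left them, time stands still between calls to the robot, and variables do not carry over. Pictures are saved under pics/ and viewed, and the job is handed in when it is done.

```bash
ls; mkdir -p pics; python3 - <<'E'
from station import *
import cv2,numpy as np
print(get_obs())
for n in("side","top"):
    im,d=get_image(n); cv2.imwrite(f"pics/{n}0.png",im[:,:,::-1]); np.savez(f"{n}0.npz",im=im,d=d); print(camera_model(n))
E
```

```text
pics
{'t': 0.0, 'q': array([-1.43500673e+00,  5.33814326e-02,  1.61431292e+00, -1.13646958e-06,
        1.47598494e+00, -1.19005056e-01]), 'dq': array([ 0.0003279 ,  0.00025033,  0.00031026, -0.00029891,  0.00050395,
        0.00054739]), 'effort': array([ 2.70475011e-04, -3.93687451e+01, -3.70170879e+01, -2.77263064e-05,
        7.11252593e-03,  7.60346410e-06]), 'tool_pos': array([ 0.15744071, -0.60419679,  0.23003648]), 'tool_rot': array([ 2.08656293,  0.26946735, -2.08660215]), 'contact_force': array([ 0.00196985,  0.813953  , -1.07142743]), 'wrist_torque': array([-0.02249134, -0.02932311,  0.0283619 ]), 'opening': 0.08518540809584044}
{'fx': 465.99606430411546, 'fy': 465.99606430411546, 'cx': 260.3381158532706, 'cy': 198.18362554574836, 'xyz': array([ 0.27864906, -0.77087881,  1.16733121]), 'attitude': array([-2.45192168,  0.28664463, -0.11810173])}
{'fx': 360.5323019684168, 'fy': 360.5323019684168, 'cx': 257.1895596889254, 'cy': 183.59823478928885, 'xyz': array([0.43263347, 0.05574838, 1.23955749]), 'attitude': array([-2.17357768,  2.21627786, -0.10074332])}
```

View pics/side0.png

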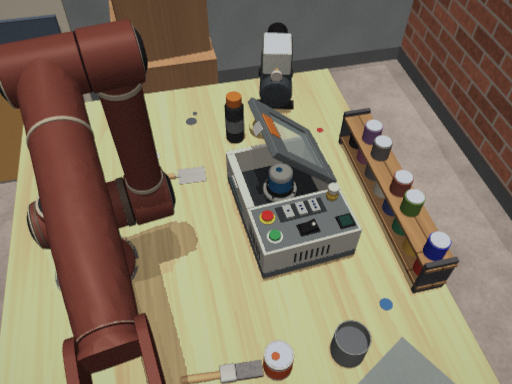

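View pics/top0.png

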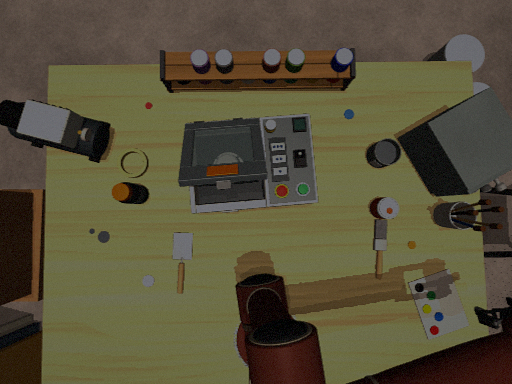

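Side view: green button ~(274,236), red ~(267,216), keys ~(288–315,208), jar (333,190), lid open. Top view: green (303,189), red (282,190), keys x≈279, rocker (299,158), orange pad (222,170). Zoom in next for exact features.

```bash
python3 - <<'E'
import cv2,numpy as np
t=np.load('top0.npz')['im'][105:220,170:330,::-1]; s=np.load('side0.npz')['im'][90:275,220:365,::-1]
cv2.imwrite('pics/tz.png',cv2.resize(t,None,fx=5,fy=5,interpolation=cv2.INTER_CUBIC))
cv2.imwrite('pics/sz.png',cv2.resize(s[:,:],None,fx=3.2,fy=3.2,interpolation=cv2.INTER_CUBIC))
E
```

```text
(no output)
```

View pics/tz.png

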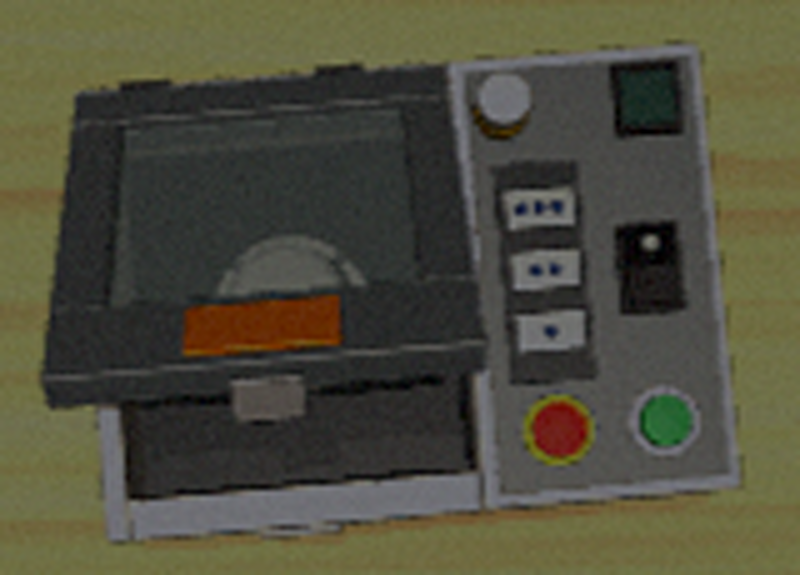

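View pics/sz.png

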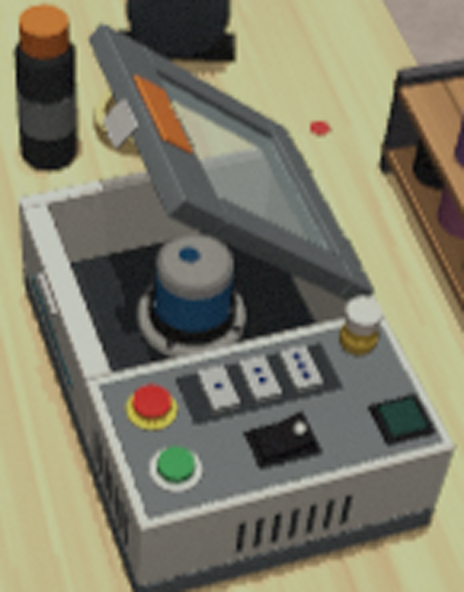

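```bash
cat > v.py <<'E'
import cv2,numpy as np
from scipy.spatial.transform import Rotation as R
from station import camera_model
C={n:camera_model(n) for n in("side","top")}
def ray(n,u,v):
    c=C[n]; d=np.array([(u-c['cx'])/c['fx'],(v-c['cy'])/c['fy'],1]); return np.array(c['xyz']),R.from_rotvec(c['attitude']).as_matrix()@d
def plane(n,p,z):
    o,d=ray(n,*p); return o+d*(z-o[2])/d[2]
def tri(p1,p2):
    a,d=ray('side',*p1);b,e=ray('top',*p2)
    s,t=np.linalg.lstsq(np.c_[d,-e],b-a,rcond=None)[0]
    return (a+s*d+b+t*e)/2,np.linalg.norm(a+s*d-b-t*e)
def blobs(im,lo,hi,box,amin=15):
    h=cv2.cvtColor(im,cv2.COLOR_RGB2HSV); m=cv2.inRange(h,np.array(lo),np.array(hi))
    x0,y0,x1,y1=box; k=np.zeros_like(m);k[y0:y1,x0:x1]=m[y0:y1,x0:x1]
    n,l,s,c=cv2.connectedComponentsWithStats(k)
    return [(c[i].round(2),int(s[i][4])) for i in range(1,n) if s[i][4]>=amin]
E
python3 - <<'E'
from v import *
B={'side':(225,180,365,275),'top':(255,110,325,215)}
for n in B:
    im=np.load(n+'0.npz')['im']
    print(n,'green',blobs(im,(50,100,60),(85,255,255),B[n]))
    print('red',blobs(im,(0,150,60),(6,255,255),B[n]))
    print('white',blobs(im,(0,0,150 if n=='side' else 105),(179,70,255),B[n],4))
    print('orange',blobs(im,(5,150,60),(18,255,255),(190,90,365,275)))
E
```

```text
side green [(array([345.44, 219.72]), 90), (array([274.32, 234.52]), 91)]
red [(array([266.94, 214.97]), 88)]
white [(array([236.78, 236.33]), 874), (array([323.49, 219.2 ]), 2248), (array([313.61, 204.3 ]), 69), (array([300.92, 207.61]), 80), (array([287.79, 210.57]), 87), (array([313.4, 223.2]), 5), (array([274.29, 238.29]), 66), (array([227.06, 263.69]), 97), (array([332.54, 269.38]), 50), (array([312.22, 271.87]), 135)]
orange [(array([233.09,  99.66]), 216), (array([270.39, 125.2 ]), 147)]
top green [(array([302.65, 188.69]), 80)]
red [(array([281.37, 190.65]), 79)]
white [(array([277.08, 121.03]), 154), (array([309.79, 126.79]), 29), (array([270.47, 124.1 ]), 73), (array([311.81, 147.46]), 26), (array([277.67, 146.11]), 57), (array([278.55, 158.45]), 65), (array([291.27, 193.58]), 246), (array([279.63, 170.82]), 76), (array([301.82, 189.1 ]), 39), (array([259.58, 203.2 ]), 76)]
orange [(array([221.91, 169.58]), 297)]
```

```bash
python3 - <<'E'
from v import *
# name: mixer xy, z, side px, top px
P={'green':((-95,-150),.154,(274.32,234.52),(302.65,188.69)),'red':((-95,-85),.157,(266.94,214.97),(281.37,190.65)),
'k3':((41,-85),.152,(313.61,204.3),(277.67,146.11)),'k2':((3,-85),.152,(300.92,207.61),(278.55,158.45)),'k1':((-35,-85),.152,(287.79,210.57),(279.63,170.82))}
for use in('side','top','both'):
    A=[];Bm=[]
    for k,(m,z,s,t) in P.items():
        if use=='side': print(k,plane('side',s,z).round(4),plane('top',t,z).round(4),tri(s,t)[0].round(4))
        for n,p in(('side',s),('top',t)):
            if use in(n,'both'): A.append(np.array(m)/1e3);Bm.append(plane(n,p,z)[:2])
    A=np.array(A);Bm=np.array(Bm);a=A-A.mean(0);b=Bm-Bm.mean(0)
    th=np.arctan2((a[:,0]*b[:,1]-a[:,1]*b[:,0]).sum(),(a*b).sum());r=np.array([[np.cos(th),-np.sin(th)],[np.sin(th),np.cos(th)]])
    o=Bm.mean(0)-r@A.mean(0);print(use,'yaw',th,'o',o,'res',np.abs(a@r.T-b).max().round(4))
w=lambda x,y:(o+r@np.array([x,y])/1e3).round(4)
for k,p in dict(power=(14,-150),key=(41,-85),start=(-95,-150),padshut=(-115,77.5),jar=(100,-75),hinge=(125,77.5)).items(): print(k,w(*p))
pad,g=tri((270.39,125.2),(221.91,169.58));print('pad',pad,g)
rel=r.T@(pad[:2]-o);print('pad mixer',rel,'lid', np.arctan2(pad[2]-.143,.125-rel[0])-np.arctan2(24,240), np.hypot(pad[2]-.143,.125-rel[0]))
print('jar top',plane('top',(270.47,124.1),.185))
E
```

```text
green [ 0.4892 -0.1101  0.154 ] [ 0.4918 -0.1046  0.154 ] [ 0.4914 -0.1055  0.1468]
red [ 0.4853 -0.0458  0.157 ] [ 0.4869 -0.0397  0.157 ] [ 0.4871 -0.0404  0.1494]
k3 [ 0.6213 -0.0357  0.152 ] [ 0.6234 -0.0323  0.152 ] [ 0.6235 -0.0325  0.1476]
k2 [ 0.5837 -0.0388  0.152 ] [ 0.5854 -0.034   0.152 ] [ 0.5859 -0.0345  0.1459]
k1 [ 0.5456 -0.0405  0.152 ] [ 0.5475 -0.0364  0.152 ] [ 0.5476 -0.0367  0.1467]
side yaw 0.06791557327664374 o [0.57448823 0.04606849] res 0.0007
top yaw 0.05771076435996047 o [0.57748918 0.0505255 ] res 0.0006
both yaw 0.0628233511892493 o [0.57598808 0.04829861] res 0.0033
power [ 0.5994 -0.1005]
key [ 0.6222 -0.034 ]
start [ 0.4906 -0.1074]
padshut [0.4563 0.1184]
jar [ 0.6805 -0.0203]
hinge [0.6959 0.1335]
pad [0.53489622 0.12594446 0.31887577] 0.0017523829240626283
pad mixer [-0.03613603  0.08007251] lid 0.7294382396596728 0.23853114527907077
jar top [ 0.68397032 -0.00978211  0.185     ]
```

```bash
python3 - <<'E'
from v import *
r=R.from_rotvec([2.08656293,0.26946735,-2.08660215]).as_matrix();print(r.round(3));print('tool y yaw deg',np.degrees(np.arctan2(r[1,1],r[0,1])),'mixer y yaw',90+3.6)
for n in('side','top'):
    d=np.load(n+'0.npz')['d']
    for nm,p in dict(side=dict(green=(274,234),red=(267,215),k3=(314,201)),top=dict(green=(303,189),red=(281,191),k2=(278,156),pad=(222,170)))[n].items():
        o,v=ray(n,*p); print(n,nm,(o+v*np.median(d[p[1]-1:p[1]+2,p[0]-1:p[0]+2])).round(4))
E
```

```text
[[-0.     0.252 -0.968]
 [ 0.002 -0.968 -0.252]
 [-1.    -0.002 -0.   ]]
tool y yaw deg -75.40132042650505 mixer y yaw 93.6
side green [ 0.489  -0.1078  0.1532]
side red [ 0.4852 -0.0466  0.1579]
side k3 [ 0.6257 -0.0253  0.1528]
top green [ 0.4908 -0.1057  0.1536]
top red [ 0.486  -0.0388  0.1552]
top k2 [ 0.5928 -0.0325  0.1528]
top pad [0.534  0.1251 0.3247]
```

```bash
python3 -m crank '[[[0.02,0.024,0.01,-2],[0.046,0.054,0.01,-5],[0.072,0.084,0.01,-8],[0.098,0.114,0.01,-11],[0.124,0.144,0.01,-11]]]' 0 40
python3 -m crank '[[[0.026,0.03,0,0],[0.052,0.06,0,0],[0.078,0.09,0,0],[0.104,0.12,0,0],[0.13,0.15,0,0]]]'
python3 -m crank '[[[0.026,0.03,0,0],[0.052,0.06,0,0],[0.078,0.09,0,0],[0.104,0.12,0,0],[0.120,0.138,0,0]]]'
```

```text
t: 0.52
tool_pos: [0.2822, -0.4591, 0.2407]
tool_rot: [2.191, 0.067, -2.191]
contact_force: [0.4, -0.2, 0.8]
opening: 0.0254
t: 0.93
tool_pos: [0.4122, -0.3089, 0.2409]
tool_rot: [2.189, 0.069, -2.19]
contact_force: [0.1, -0.9, 0.2]
opening: -0.0001
t: 1.35
tool_pos: [0.533, -0.1696, 0.2407]
tool_rot: [2.189, 0.073, -2.189]
contact_force: [-0.7, -0.5, -0.5]
opening: -0.0001
```

```bash
python3 -m crank '[[[0.024,0.025,-0.01,0],[0.048,0.05,-0.03,0],[0.068,0.069,-0.05,0],[0.068,0.069,-0.055,0],[0.068,0.069,-0.055,0]]]'
python3 - <<'E'
from station import *
import cv2
for n in("side","top"):
    im,d=get_image(n); im=im[:,:,::-1]
    c=im[150:275,220:365] if n=='side' else im[105:220,250:330]
    cv2.imwrite(f"pics/{n}1.png",cv2.resize(c,None,fx=4.5,fy=4.5,interpolation=cv2.INTER_CUBIC))
print(get_obs()['tool_pos'])
E
```

```text
t: 1.77
tool_pos: [0.5983, -0.1022, 0.1827]
tool_rot: [2.182, 0.073, -2.196]
contact_force: [-0.3, -0.8, -0.0]
opening: 0.0
[ 0.59909922 -0.10413276  0.18611054]
```

View pics/side1.png

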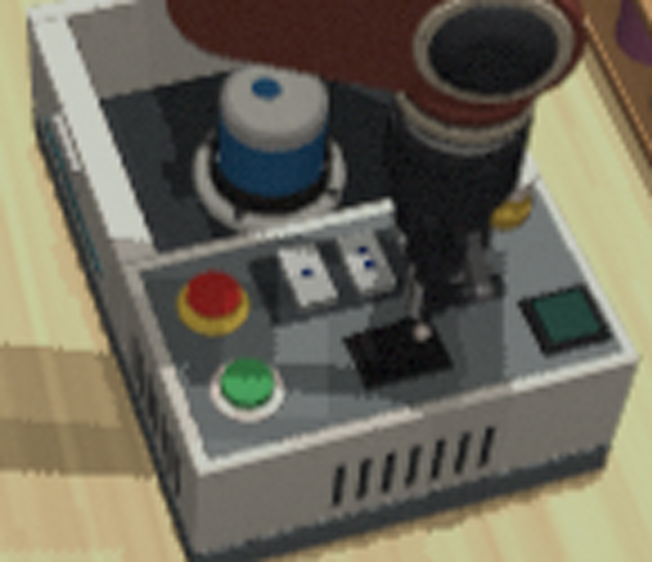

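View pics/top1.png

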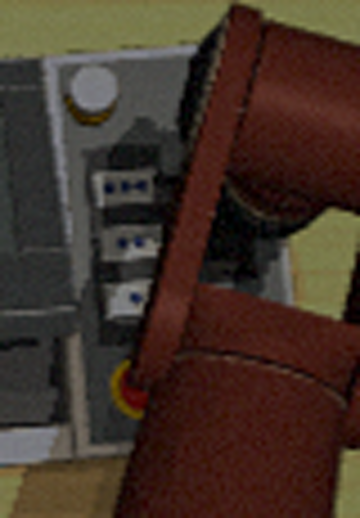

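```bash
python3 -m crank '[[[0,0,0,0],[0,0,0,0]]]'; python3 - <<'E'
from v import *
from station import *
o=get_obs();print(o['tool_pos'],o['contact_force'])
c=C['side'];
def proj(p):
    q=R.from_rotvec(c['attitude']).as_matrix().T@(np.array(p)-c['xyz']);return np.array([c['fx']*q[0]/q[2]+c['cx'],c['fy']*q[1]/q[2]+c['cy']])
p=proj(o['tool_pos']);print(p,(p-[220,150])*4.5)
for z,x in((.151,14),(.157,14)):
  th=.0628;print((proj([.57599+.014*np.cos(th)+.150*np.sin(th),.0483-.15*np.cos(th)+.014*np.sin(th),z])-[220,150])*4.5)
E
```

```text
t: 2.03
tool_pos: [0.5997, -0.1049, 0.1879]
tool_rot: [2.192, 0.066, -2.187]
contact_force: [0.1, -0.2, -0.1]
opening: -0.0001
[ 0.5996889  -0.1049437   0.18790533] [ 0.07789503 -0.18702301 -0.0652786 ]
[315.18366528 217.66458313] [428.32649376 304.49062409]
[419.09252068 335.5348959 ]
[420.11227778 329.65083971]
```

```bash
python3 -m crank '[[[0.001,0.003,-0.012,0],[0.001,0.003,-0.02,0],[0.001,0.003,-0.026,0],[0.001,0.003,-0.030,0],[0.001,0.003,-0.034,0]]]'
python3 -m crank '[[[0,0,-0.002,0],[0,0,-0.003,0],[0,0,-0.003,0]]]'
```

```text
t: 2.45
tool_pos: [0.6009, -0.1008, 0.1522]
tool_rot: [2.191, 0.069, -2.188]
contact_force: [1.7, 0.4, 2.9]
opening: 0.0001
t: 2.7
tool_pos: [0.6009, -0.1008, 0.1506]
tool_rot: [2.19, 0.069, -2.189]
contact_force: [-1.3, 0.8, 5.9]
opening: 0.0
```

```bash
python3 -m crank '[[[0,0,-0.002,0],[0,0,-0.003,0],[0,0,-0.003,0],[0,0,-0.003,0]]]'
python3 -m crank '[[[0,0,0.01,0],[-0.01,-0.01,0.035,0],[-0.04,-0.02,0.05,0],[-0.075,-0.02,0.06,0],[-0.11,-0.02,0.06,0]]]'
python3 -m crank '[[[-0.04,0,0,0],[-0.08,0,0,0],[-0.10,0,0,0],[-0.10,0,0,0]]]'
python3 - <<'E'
from station import *
import cv2
for n in("side","top"):
    im,d=get_image(n); im=im[:,:,::-1]
    cv2.imwrite(f"pics/{n}2.png",cv2.resize(im[80:275,200:365],None,fx=3,fy=3,interpolation=cv2.INTER_CUBIC))
E
```

```text
t: 3.03
tool_pos: [0.601, -0.1009, 0.1505]
tool_rot: [2.19, 0.068, -2.188]
contact_force: [-7.4, 2.2, 16.5]
opening: -0.0003
t: 3.45
tool_pos: [0.4906, -0.1217, 0.2091]
tool_rot: [2.192, 0.067, -2.185]
contact_force: [-0.6, 0.1, 1.1]
opening: -0.0003
t: 3.78
tool_pos: [0.3875, -0.1205, 0.2056]
tool_rot: [2.189, 0.067, -2.191]
contact_force: [0.7, -0.8, -0.8]
opening: 0.0001
```

View pics/side2.png

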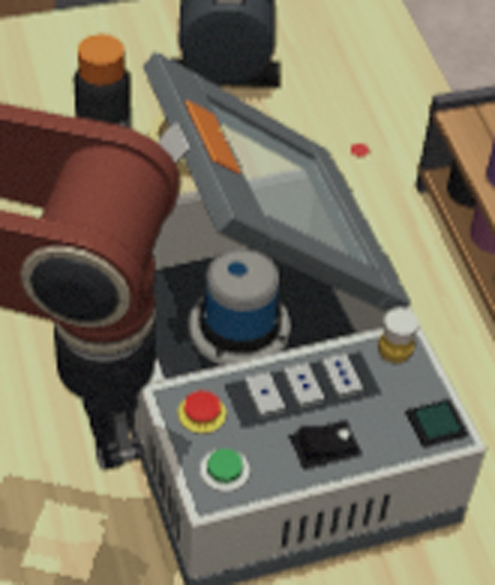

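View pics/top2.png

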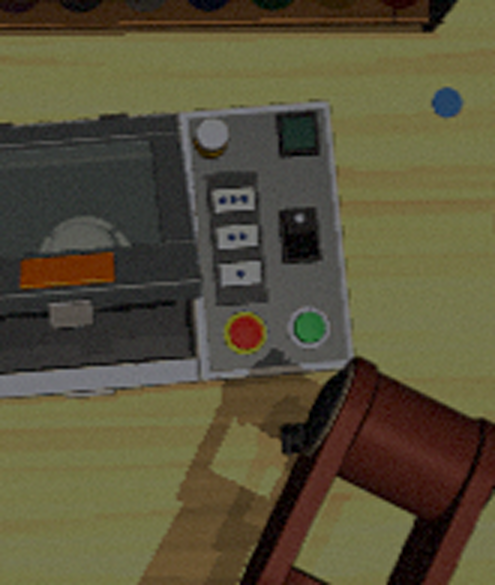

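Power now on (dot sunk, tip stopped at z≈0.1505 = level height under 16 N); side view shows the rocker's front half up near (310,440), arm clear, lid still open. Now compute the lid arc.

```bash
python3 - <<'E'
import numpy as np
from station import get_obs
p=get_obs()['tool_pos'];print(p)
th=.0628;r=np.array([[np.cos(th),-np.sin(th)],[np.sin(th),np.cos(th)]]);o=np.array([.576,.0483])
prev=None
for a in [.73]+list(np.linspace(.73,0,19)):
    h=.024 if prev is not None else .054
    m=np.array([.125-.248*np.cos(a)+h*np.sin(a)+.011,.0775]);z=.143+.248*np.sin(a)+h*np.cos(a)
    w=np.r_[o+r@m,z]; 
    if prev is None: print('hover',w.round(4),'shift',(w-p).round(3)); st=w
    else: print(round(a,3),w.round(4),'from hover',((w-st)*1000).round(0))
    prev=w
E
```

```text
[ 0.39021862 -0.12090849  0.20636289]
hover [0.5584 0.1248 0.3486] shift [0.168 0.246 0.142]
0.73 [0.5384 0.1236 0.3263] from hover [-20.  -1. -22.]
0.689 [0.5311 0.1231 0.3193] from hover [-27.  -2. -29.]
0.649 [0.5241 0.1227 0.312 ] from hover [-34.  -2. -37.]
0.608 [0.5174 0.1223 0.3044] from hover [-41.  -3. -44.]
0.568 [0.5111 0.1219 0.2966] from hover [-47.  -3. -52.]
0.527 [0.505  0.1215 0.2885] from hover [-53.  -3. -60.]
0.487 [0.4993 0.1211 0.2802] from hover [-59.  -4. -68.]
0.446 [0.4939 0.1208 0.2717] from hover [-64.  -4. -77.]
0.406 [0.4889 0.1205 0.2629] from hover [-69.  -4. -86.]
0.365 [0.4842 0.1202 0.2539] from hover [-74.  -5. -95.]
0.324 [0.4799 0.1199 0.2448] from hover [ -78.   -5. -104.]
0.284 [0.476  0.1197 0.2355] from hover [ -82.   -5. -113.]
0.243 [0.4724 0.1194 0.226 ] from hover [ -86.   -5. -123.]
0.203 [0.4693 0.1192 0.2165] from hover [ -89.   -6. -132.]
0.162 [0.4665 0.1191 0.2067] from hover [ -92.   -6. -142.]
0.122 [0.4641 0.1189 0.1969] from hover [ -94.   -6. -152.]
0.081 [0.4621 0.1188 0.187 ] from hover [ -96.   -6. -162.]
0.041 [0.4605 0.1187 0.177 ] from hover [ -98.   -6. -172.]
0.0 [0.4594 0.1186 0.167 ] from hover [ -99.   -6. -182.]
```

```bash
python3 -m crank '[[[0,0,0.04,0],[0,0,0.08,0],[0,0.005,0.12,0],[0.01,0.015,0.16,0],[0.02,0.03,0.195,0]]]'
python3 -m crank '[[[0.015,0.037,0,0],[0.03,0.074,0,0],[0.045,0.111,0,0],[0.06,0.148,0,0],[0.075,0.185,0,0]]]'
python3 -m crank '[[[0.02,0.02,0,0],[0.045,0.03,0,0],[0.072,0.031,0,0],[0.072,0.031,-0.02,0],[0.072,0.031,-0.03,0]]]'
python3 - <<'E'
from station import *
import cv2
print(get_obs()['tool_pos'])
im,d=get_image('side'); cv2.imwrite("pics/side3.png",im[:,:,::-1])
E
```

```text
t: 4.3
tool_pos: [0.4116, -0.0911, 0.404]
tool_rot: [2.191, 0.066, -2.189]
contact_force: [1.0, -0.4, 0.4]
opening: -0.0001
t: 4.72
tool_pos: [0.487, 0.0968, 0.4012]
tool_rot: [2.189, 0.07, -2.189]
contact_force: [0.3, -0.7, 0.1]
opening: -0.0001
t: 5.13
tool_pos: [0.5591, 0.1262, 0.3682]
tool_rot: [2.184, 0.07, -2.193]
contact_force: [0.4, -0.0, -0.5]
opening: -0.0001
[0.55909173 0.12618661 0.36822223]
```

View pics/side3.png

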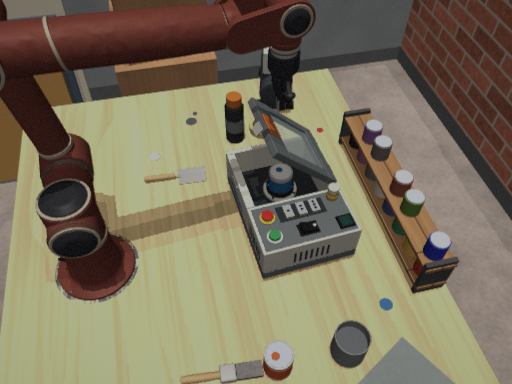

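Gripper (tip ~(280,105)) hovers above the lid pad; lid unmoved. Down to contact, then follow the arc.

```bash
python3 -m crank '[[[-0.006,0,-0.016,0],[-0.012,0,-0.028,0],[-0.018,-0.001,-0.038,0],[-0.02,-0.001,-0.044,0],[-0.023,-0.001,-0.050,0]]]'
python3 -m crank '[[[-0.004,0,-0.004,0],[-0.011,-0.001,-0.011,0],[-0.018,-0.001,-0.018,0],[-0.024,-0.002,-0.026,0],[-0.03,-0.002,-0.034,0]]]'
```

```text
t: 5.6
tool_pos: [0.5346, 0.1242, 0.3219]
tool_rot: [2.191, 0.069, -2.188]
contact_force: [-0.1, 0.2, 2.9]
opening: -0.0002
t: 6.02
tool_pos: [0.5037, 0.1222, 0.2869]
tool_rot: [2.19, 0.069, -2.19]
contact_force: [1.4, -1.6, 1.2]
opening: -0.0
```

```bash
python3 -m crank '[[[-0.006,0,-0.011,0],[-0.011,-0.001,-0.019,0],[-0.016,-0.001,-0.028,0],[-0.021,-0.002,-0.037,0],[-0.025,-0.002,-0.046,0]]]'
python3 -m crank '[[[-0.004,0,-0.009,0],[-0.008,0,-0.019,0],[-0.011,-0.001,-0.028,0],[-0.014,-0.001,-0.038,0],[-0.016,-0.001,-0.048,0]]]'
python3 -m crank '[[[-0.002,0,-0.01,0],[-0.004,0,-0.020,0],[-0.005,0,-0.026,0],[-0.005,0,-0.029,0],[-0.005,0,-0.029,0]]]'
```

```text
t: 6.43
tool_pos: [0.4788, 0.1202, 0.2403]
tool_rot: [2.189, 0.069, -2.19]
contact_force: [-1.0, -0.0, 1.7]
opening: 0.0001
t: 6.85
tool_pos: [0.4632, 0.119, 0.1923]
tool_rot: [2.189, 0.068, -2.189]
contact_force: [0.9, 0.5, 1.1]
opening: -0.0004
t: 7.27
tool_pos: [0.4581, 0.1191, 0.1669]
tool_rot: [2.187, 0.068, -2.192]
contact_force: [-8.4, -2.6, 17.3]
opening: -0.0001
```

```bash
python3 -m crank '[[[0,0,-0.001,0],[0,0,0.02,0],[0.01,-0.01,0.055,0],[0.02,-0.04,0.07,0],[0.03,-0.075,0.07,0]]]'
python3 -m crank '[[[0.02,-0.03,0,0],[0.05,-0.055,0,0],[0.09,-0.068,0,0],[0.125,-0.077,0,0],[0.133,-0.078,-0.015,0]]]'
python3 -m crank '[[[0,0,-0.02,0],[0,0,-0.03,0],[0,0,-0.03,0]]]'
python3 - <<'E'
from station import *
import cv2
print(get_obs()['tool_pos'])
im,d=get_image('side'); cv2.imwrite("pics/side4.png",cv2.resize(im[80:275,200:365,::-1],None,fx=3,fy=3,interpolation=cv2.INTER_CUBIC))
E
```

```text
t: 7.68
tool_pos: [0.4907, 0.0445, 0.2388]
tool_rot: [2.196, 0.073, -2.179]
contact_force: [1.1, 0.3, 0.3]
opening: 0.0003
t: 8.1
tool_pos: [0.6263, -0.0362, 0.2208]
tool_rot: [2.196, 0.065, -2.184]
contact_force: [-0.6, 0.6, 1.0]
opening: -0.0001
t: 8.35
tool_pos: [0.619, -0.0333, 0.1844]
tool_rot: [2.181, 0.071, -2.199]
contact_force: [-0.8, 0.4, -1.1]
opening: 0.0001
[ 0.61901977 -0.0333161   0.18436841]
```

View pics/side4.png

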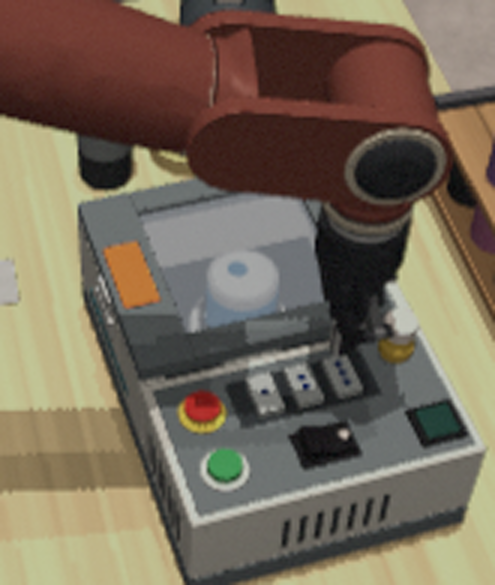

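Side view: lid lies flat and shut (pad at (132,275)), tip just above the three-dot key (343,375), jar in place at (398,335).

```bash
python3 -m crank '[[[0,0,0,0],[0,0,-0.01,0],[0,0,-0.02,0],[0,0,-0.027,0],[0,0,-0.031,0]]]'
python3 -m crank '[[[0,0,-0.004,0],[0,0,-0.008,0],[0,0,-0.011,0],[0,0,-0.012,0],[0,0,-0.012,0]]]'
```

```text
t: 8.82
tool_pos: [0.6206, -0.0336, 0.1567]
tool_rot: [2.188, 0.069, -2.192]
contact_force: [0.5, -0.3, 0.3]
opening: -0.0001
t: 9.23
tool_pos: [0.6216, -0.0338, 0.147]
tool_rot: [2.19, 0.069, -2.189]
contact_force: [-2.8, -0.3, 3.2]
opening: -0.0002
```

```bash
python3 -m crank '[[[0,0,-0.001,0],[0,0,-0.002,0],[0,0,-0.003,0],[0,0,-0.003,0]]]'
python3 -m crank '[[[0,0,0.01,0],[0,0,0.04,0],[-0.01,-0.02,0.06,0],[-0.04,-0.045,0.065,0],[-0.075,-0.06,0.065,0]]]'
python3 -m crank '[[[-0.03,-0.01,0,0],[-0.056,-0.013,0,0],[-0.056,-0.013,0,0],[-0.056,-0.013,-0.015,0],[-0.056,-0.013,-0.015,0]]]'
python3 - <<'E'
from station import *
import cv2
print(get_obs()['tool_pos'])
im,d=get_image('side'); cv2.imwrite("pics/side5.png",cv2.resize(im[80:275,200:365,::-1],None,fx=3,fy=3,interpolation=cv2.INTER_CUBIC))
E
```

```text
t: 9.57
tool_pos: [0.6217, -0.0338, 0.1468]
tool_rot: [2.189, 0.069, -2.189]
contact_force: [-9.8, 2.2, 15.1]
opening: 0.0
t: 9.98
tool_pos: [0.5484, -0.0958, 0.2117]
tool_rot: [2.195, 0.066, -2.181]
contact_force: [-1.3, -1.0, 0.4]
opening: -0.0002
t: 10.4
tool_pos: [0.4896, -0.1066, 0.1914]
tool_rot: [2.188, 0.069, -2.192]
contact_force: [-0.3, 0.0, -0.7]
opening: -0.0003
[ 0.48963173 -0.10661292  0.19140098]
```

View pics/side5.png

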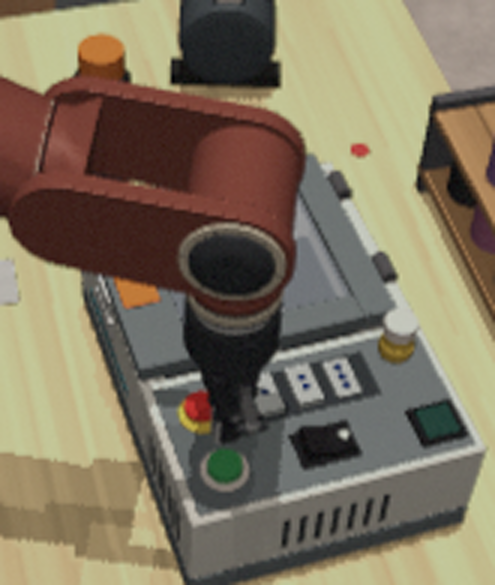

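Tip stands just above the green button (225,468); the three-dot key is lower than its neighbours, jar untouched. Press start.

```bash
python3 -m crank '[[[0,0,-0.012,0],[0,0,-0.024,0],[0,0,-0.032,0],[0,0,-0.036,0],[0,0,-0.040,0]]]'
python3 -m crank '[[[0,0,-0.003,0],[0,0,-0.006,0],[0,0,-0.007,0],[0,0,-0.007,0],[0,0,-0.007,0]]]'
```

```text
t: 10.87
tool_pos: [0.4901, -0.1065, 0.1521]
tool_rot: [2.188, 0.07, -2.192]
contact_force: [-1.9, 0.2, 3.3]
opening: -0.0002
t: 11.28
tool_pos: [0.4906, -0.1067, 0.148]
tool_rot: [2.189, 0.069, -2.19]
contact_force: [-5.2, 2.8, 8.6]
opening: -0.0004
```

```bash
python3 -m crank '[[[0,0,-0.002,0],[0,0,-0.002,0],[0,0,-0.002,0]]]'
python3 -m crank '[[[0,0,0.012,0],[0,0,0.04,0],[-0.03,-0.01,0.07,0],[-0.065,-0.015,0.075,0],[-0.1,-0.015,0.075,0]]]'
python3 -m crank '[[[-0.01,-0.03,0,0],[-0.01,-0.06,0,0],[-0.01,-0.07,0,0],[-0.01,-0.07,0,0],[-0.01,-0.07,0,0]]]'
python3 - <<'E'
from v import *
from station import *
B={'side':(225,180,365,275),'top':(255,110,325,215)}
for n in B:
    im,d=get_image(n); im2=im[:,:,::-1]
    cv2.imwrite(f"pics/{n}6.png",cv2.resize(im2[80:275,200:365],None,fx=3,fy=3,interpolation=cv2.INTER_CUBIC)); cv2.imwrite(f"pics/{n}6f.png",im2)
    print(n,'green',blobs(im,(50,100,60),(85,255,255),B[n]),'red',blobs(im,(0,150,60),(6,255,255),B[n]))
    print('white',blobs(im,(0,0,150 if n=='side' else 105),(179,70,255),B[n],40))
    o=blobs(im,(5,150,60),(18,255,255),(190,90,300,275));print('orange',o)
    if n=='side': s=o
print(get_obs()['contact_force'])
E
```

```text
t: 11.53
tool_pos: [0.4907, -0.1067, 0.1478]
tool_rot: [2.189, 0.069, -2.19]
contact_force: [-10.2, 3.9, 17.2]
opening: -0.0
t: 11.95
tool_pos: [0.3914, -0.1233, 0.2232]
tool_rot: [2.194, 0.065, -2.181]
contact_force: [-1.0, 0.6, 0.3]
opening: 0.0001
t: 12.37
tool_pos: [0.3807, -0.192, 0.2194]
tool_rot: [2.191, 0.068, -2.19]
contact_force: [0.1, 0.0, -0.3]
opening: 0.0
side green [(array([345.39, 219.78]), 97), (array([274.38, 234.51]), 90)] red [(array([266.93, 214.91]), 89)]
white [(array([342.62, 224.87]), 1818), (array([290.78, 198.99]), 193), (array([300.81, 207.33]), 86), (array([313.5 , 205.45]), 66), (array([287.85, 210.61]), 89), (array([274.36, 238.26]), 69), (array([248.86, 261.5 ]), 42), (array([227.73, 269.88]), 48), (array([332.73, 269.38]), 52), (array([312.41, 271.83]), 140)]
orange [(array([233.09,  99.62]), 215)]
top green [(array([302.65, 188.69]), 80)] red [(array([281.42, 190.65]), 81)]
white [(array([283.9 , 159.21]), 562), (array([270.62, 124.  ]), 76), (array([277.27, 146.45]), 66), (array([278.78, 158.45]), 76), (array([279.9 , 170.76]), 82), (array([302.18, 188.49]), 49)]
orange [(array([226.21, 200.44]), 149)]
[ 0.0083855   0.0273475  -0.51356977]
```

View pics/side6.png

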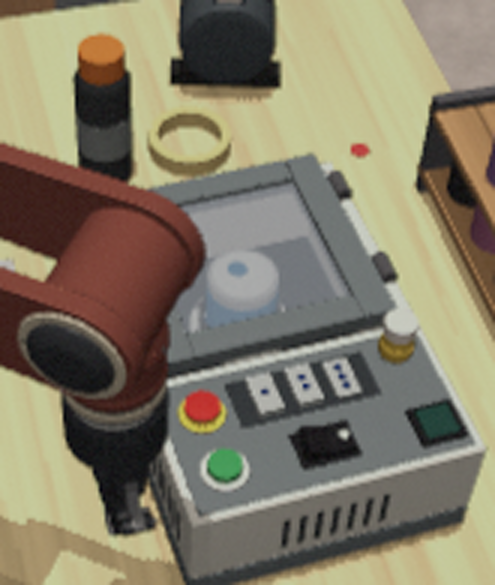

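View pics/top6f.png

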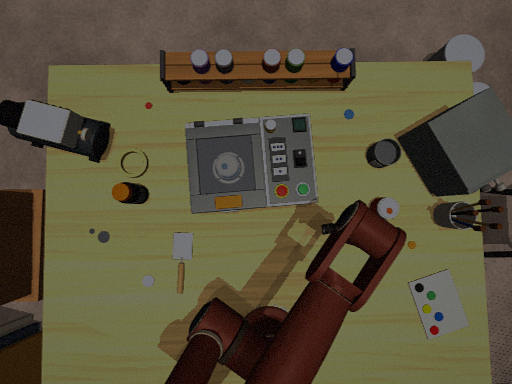

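```bash
python3 -c "
from station import *
print(finish_job())"
```

```text
the job is handed in; nothing more can be done
None
```

I carried out all four pushes in order, drew the arm clear and handed the job in at about 12.5 s. No verdict was reported, so the result rests on the readings below.

| Step | Fingertip stopped at | Force there | Should be |
|---|---|---|---|
| Rocker on | z 0.1505 m | 16 N | 0.151 m when on |
| Lid shut, pushed along its arc by the pad | z 0.167 m | 17 N | 0.167 m when shut |
| Three-dot key in | z 0.147 m | 15 N | 0.147 m when down |
| Green button in | z 0.148 m | 17 N | 0.148 m when fully in |

**Last pictures:**
- The lid lies flat.
- The three-dot key sits about 1.2 px lower in the side view, which fits 5 mm of travel.
- The rocker's dot is down by about as much, judged by eye.
- The green button is back at its starting pixel.
- The red button and the other two keys have moved by 0.3 px at most.
- By eye, the tin, the jar and the bystanders visible in the views look unmoved. The brush was largely hidden under the arm in the last top view.
- Contact force was near zero with the arm clear.

**Disagreement:** the two cameras differed by about 5 mm in y on the mixer's position. I used their mean, and every press landed on its target.

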